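# Index the sample carousel to the red-capped vial

### The arm

A 6-joint arm with a two-finger parallel gripper is mounted at the origin on a cart in front of the work surface, level with it; the furniture and walls round the work are solid. World frame = base frame: x ahead of the robot, y to its left, z up, the work surface at z = 0. Lengths are in mm, angles in rad, forces in N, time in s.
With the tool pointing down it reaches from about 350 to 875 mm from the base axis. Payload 4.2 kg.
Tool frame: the origin (TCP) lies at the very end of the fingers, on their centre line; the grasp point (between the pads) lies arm.grip_depth behind it (arm.grip_depth is the distance from the TCP to the grasp point, in mm); z points along the fingers, y is the direction in which the jaws open and shut (so a half turn about z gives the same grasp; the last joint's range is limited). The gripper opens to 85 mm and grips with 20 to 120 N. Pads are 22 mm wide; open, the fingers measure 114 mm over their backs; the gripper's body (76 mm by 85 mm) begins 54 mm behind the grasp point. The pads swing forward as they close: fully open they stand 13 mm farther back than shut.
Start: joints at [1.573, 0.385, 0.008, 0, -1.194, -0.259], TCP at [158.71, 604.492, 231.312] pointing down, gripper open.
Joint ranges: [-3.14, 3.14], [-1.21, 2.06], [-1.07, 1.41], [-3.16, 2.05], [-2.99, -0.16], [-3.1, 3.1]. Speed limits (rad/s): [2.79, 2.79, 3.14, 3.14, 3.14, 3.14].

### API

Orientations are given as a unit quaternion [x, y, z, w].
In Python, from bench import arm, optics, workorder gives the robot as it stands. The module is installed in compiled form; this text tells all that it offers.
- The arm moves only by the tool play_rows, never from a script. Its arguments are lists of equal length, an entry for each row: "travel": the shift along the tool's x, y, z in m, a list of three; "rotation": the turn, a rotation vector about the tool's x, y, z in rad, a list of three; "grip": the opening, from 0 (shut) to 1 (fully open). In form: {"travel": [[x, y, z], ...], "rotation": [[rx, ry, rz], ...], "grip": [grip, ...]}. A call has 1 to 12 rows; each row shifts and turns the commanded pose from where the row before left it, along the tool's axes as they then stand; what a row does not reach is not made up. A row lasts 1/12 s, in which the tool goes at most 41.7 mm and 7.16 degrees, less where a joint would pass 70% of its speed; a pose out of reach is approached as far as the arm can. A call is refused whole if a number of a shift passes 0.0417 or a number of a turn 0.125, either way. A call with a gripper value outside its range is refused whole. The fingers move at their own pace and stop on an object; the grip force is fixed at half the most. Time passes only in rows, so rows that do not move let the fingers close. It gives the time, the measured TCP pose, the force and the opening at its end, in the units of the state.
- arm.read_state(): the state, without advancing time (a new reading comes with each control period).
- optics.get_image(name): name is "scene" or "top" or "wrist"; returns a dict with "image" (384x512x3 uint8, blue, green, red), "depth" (384x512 float32, mm along the optical axis (not along the pixel's ray), 0 where there is no reading), "camera_matrix" (3x3 intrinsics, pixels), "k1" (the pictures are not rectified: a ray, as slopes to the right and down, at radius r is drawn at 1 + k1 r^2 times it, then the intrinsics apply), "R" (3x3) and "t" (3): a world point X has camera coordinates R X + t; the wrist camera has in their place "hand_eye" (4x4, takes a point from camera to tool coordinates, whose origin is the TCP and whose axes are the flange's). Camera axes: x right, y down, z forward; pixel columns grow to the right and rows downward; lengths in mm; the calibration is good to about 2 mm. A picture is of the moment at which its call begins: read the wrist's pose just before it.
- workorder.job_done(): hands the job in, once; it reports no verdict.
The state is a dict: "clock": time; "joints": joint angles; "joint_vel": joint speeds; "joint_efforts": joint torques, N m; "position": TCP position; "ee_rot": TCP orientation; "contact_force": force on the tool from outside, world axes, zero at the start; "wrist_torque": the same for the moment, N m; "gripper_width": finger opening in mm.
Only numpy, scipy, OpenCV 4.12 (cv2) and the standard library are available. Lean on these libraries where they do the work, as an engineer would, in place of code of your own. Each camera call takes 0.05 s, during which the arm holds its last target. There are 200 camera calls.

### The job

Bring the red-capped vial in front of the code reader of the sample carousel: turn the carousel clockwise (seen from above) by the black knob on top, which has some play, counting the clicks of the tray, and stop on the click that puts the red vial right at the reader. Do not run the red vial past the reader, do not touch the vials or the tray, leave the other things on the bench alone, and let go of the knob when the tray has clicked home.

Things in the scene. Friction and masses are not known exactly. Their poses are not given: they have to be found in the camera images.
- knob_grip (a point): Grip point on the axis of the black fluted round knob on top of the carousel (the vertical turning axis). Knob 38 mm in diameter, 35 mm high: underside 20 mm below this point (90 mm over the bench), top 15 mm above it. Under it are a steel column 20 mm thick and the blue tray (117 mm diameter, rim 60 mm over the bench). Vial caps reach 83 mm over the bench, the reader 75 mm: fingers kept above 90 mm clear them.
- carousel: The blue tray with 12 pockets, origin at the centre of its underside, on the turning axis. A sprung plunger gives it 12 clicks a turn: it rests every 30 degrees, a pocket then exactly at the reader. Leaving a click takes about 0.2 N m at the knob, falling to nothing half-way to the next; from there it snaps on by itself. If let go between clicks it snaps to the nearer one.
- knob: The knob with its column (white line on top along its own x), origin 36 mm over the bench. It turns the tray through a loose dog: up to 24 degrees of free play, and where in the play it starts differs each time, so its angle does not tell the tray's. In the play it turns with under 0.01 N m; then it drives the tray, which at each click snaps up to 15 degrees ahead of it. No end stops.
- base: Fixed white cylinder under the tray, 132 mm diameter, 34 mm high, origin at the centre of its underside on the turning axis, z up. On its -x side (its own axes, it may stand turned) is the reader: a grey block 24 x 40 mm, 75 mm high over the bench, 78 mm from the axis, with an orange arrow on top pointing at the tray.
- reading_place (a point): Where the red vial's centre must come to stand: fixed point in front of the reader, 48 mm from the turning axis, 63 mm over the bench. Its x axis points horizontally from the reader to the turning axis, z up.
- vial_red_center (a point): Centre of the red-capped vial, 13 mm thick, 44 mm tall, standing loosely in one of the tray's 12 pockets (pocket centres 48 mm from the turning axis, 30 degrees apart; about 2 mm play each way). It starts 4, 5, 6, 7 or 8 pockets before the reader in the clockwise sense of turning, so it needs that many clicks.
- vial_yellow_center (a point): Centre of the yellow-capped vial, same size, in another pocket.
- vial_green_center (a point): Centre of the green-capped vial, same size, in another pocket.
- vial_white_1_center (a point): Centre of a white-capped vial, same size, in another pocket.
- vial_white_2_center (a point): Centre of the other white-capped vial, same size, in another pocket.
- vial_red: The red-capped vial itself, origin at the centre of its underside, z up along it.
- vial_yellow: The yellow-capped vial, origin at the centre of its underside.
- vial_green: The green-capped vial, origin at the centre of its underside.
- vial_white_1: A white-capped vial, origin at the centre of its underside.
- vial_white_2: The other white-capped vial, origin at the centre of its underside.
- amber_bottle: Bystander: brown reagent bottle, 42 mm thick, 81 mm high, origin at the centre of its underside. Leave alone.
- petri_dish: Bystander: round dish, 61 mm wide, 15 mm high, origin at the centre of its underside. Leave alone.
- forceps: Bystander: steel forceps lying on the bench, 122 mm long, 8 mm high, origin at the centre of the underside. Leave alone.

How it is judged (in metres and radians):
At the end, for the whole second after the job is handed in: The red-capped vial stands upright (within 11 degrees) in its pocket with its centre within 8 mm (horizontally) of the reading place, and the carousel is at rest (horizontal distance between vial_red_center and reading_place below 0.008 m and angle between vial_red_center's own z axis and vertical below 0.2 rad and angular speed of carousel below 0.05 rad/s); the robot touches nothing.
It fails at once if the red vial goes past the reader (to its far side, clockwise) by more than half a click, or comes to it the wrong way round (y of vial_red_center in the frame of reading_place above 0.018 m and x of vial_red_center in the frame of reading_place below 0.018 m).
It fails at once if the robot touches a vial (contact force between any of vial_red, vial_yellow, vial_green, vial_white_1, vial_white_2 and the arm above 0.5 N or contact force between any of vial_red, vial_yellow, vial_green, vial_white_1, vial_white_2 and the fingers above 0.5 N).
It fails at once if the robot turns or touches the tray itself in place of the knob (contact force between carousel and the fingers above 1 N or contact force between carousel and the arm above 1 N).
It fails at once if a vial leaves its pocket or tips over (angle between any of vial_red, vial_yellow, vial_green, vial_white_1, vial_white_2's own z axis and vertical above 0.5 rad or distance between any of vial_red_center, vial_yellow_center, vial_green_center, vial_white_1_center, vial_white_2_center and knob_grip above 0.09 m).
It fails at once if a bystander is moved by more than 20 mm (distance of any of amber_bottle, petri_dish, forceps from where it was at the start of the episode above 0.02 m).
It also fails if it takes over 72 s, if anything falls off the work surface, if the arm or the gripper's body presses on something with over 40 N, if the wrist force passes 120 N, or if a joint passes its speed limit or range.

## Working session

There is one attempt and no reset: what is moved stays moved. The work goes in short steps, Python scripts to look and compute and a tool call to move; the robot and the scene stay as the last step left them, time stands still between calls to the robot, and variables do not carry over. Pictures are saved under pics/ and viewed, about 8 in all and at most 12, crops included, and the job is handed in when it is done.

Besides the shell and the picture viewer there is one more tool, called in YAML: its name, and indented under it one key for each argument. play_rows: Moves the arm, as the interface text tells. Its arguments: {"type":"object","properties":{"travel":{"type":"array","items":{"type":"array","items":{"type":"number"}}},"rotation":{"type":"array","items":{"type":"array","items":{"type":"number"}}},"grip":{"type":"array","items":{"type":"number"}}},"required":["travel","rotation","grip"]}

```bash
mkdir -p pics
cat > h.py <<'E'
import numpy as np, cv2
from bench import arm, optics, workorder
def snap(n,f=None):
    d=optics.get_image(n)
    if f: cv2.imwrite('pics/'+f,d['image'])
    return d
def pix(d,X):
    c=d['R']@np.array(X,float)+d['t']; s=c[:2]/c[2]; s=s*(1+d['k1']*(s@s)); K=np.array(d['camera_matrix']); return K[0,0]*s[0]+K[0,2],K[1,1]*s[1]+K[1,2]
def ray(d,u,v):
    K=np.array(d['camera_matrix']); p=np.array([(u-K[0,2])/K[0,0],(v-K[1,2])/K[1,1]]); s=p.copy()
    for _ in range(20): s=p/(1+d['k1']*(s@s))
    return np.array([s[0],s[1],1])
def atz(d,u,v,z):
    R=np.array(d['R']);t=np.array(d['t']).ravel(); o=-R.T@t; r=R.T@ray(d,u,v); return o+r*(z-o[2])/r[2]
E
python3 - <<'E'
from h import *
s=arm.read_state(); print(s, arm.grip_depth)
for n in ('top','scene'):
    d=snap(n,n+'0.png'); print(n,d['R'],d['t'],d['camera_matrix'],d['k1'])
a=cv2.imread('pics/top0.png');b=cv2.imread('pics/scene0.png')
E
```

```text
{'clock': 0.0, 'joints': array([ 1.57255216e+00,  3.85581558e-01,  6.61644174e-03, -5.46405090e-04,
       -1.19399397e+00, -2.58586910e-01]), 'joint_vel': array([-0.00025758,  0.00067236,  0.000591  ,  0.00040319,  0.00182947,
        0.00011705]), 'joint_efforts': array([ 4.58130489e-04, -3.92289841e+01,  1.88402313e+01,  4.18617323e+00,
       -4.66822807e-03, -3.38527371e-06]), 'position': array([158.58856135, 603.93348443, 230.19578543]), 'ee_rot': array([ 9.91752524e-01, -1.28162778e-01, -1.11411559e-04,  1.10519223e-03]), 'contact_force': array([-0.16114927, -0.16183057,  0.22372885]), 'wrist_torque': array([0.06073851, 0.01617664, 0.02077584]), 'gripper_width': 85.29387178599778} 18.700000000000003
top [[ 0.00291546 -0.9996724  -0.02542807]
 [-0.99744223 -0.00109104 -0.07146888]
 [ 0.07141773  0.0255714  -0.99711865]] [132.04611014 484.6591136  905.74289364] [[376.5927084    0.         255.35246376]
 [  0.         376.5927084  197.06201447]
 [  0.           0.           1.        ]] -0.10211076894195247
scene [[ 0.65699522 -0.75372231  0.01612338]
 [-0.53122462 -0.47801473 -0.69950148]
 [ 0.53493708  0.45100399 -0.71444924]] [-220.52647016  390.5721989   727.93129586] [[434.52281595   0.         259.98153551]
 [  0.         434.52281595 189.51866398]
 [  0.           0.           1.        ]] -0.096646243640738
```

View pics/top0.png

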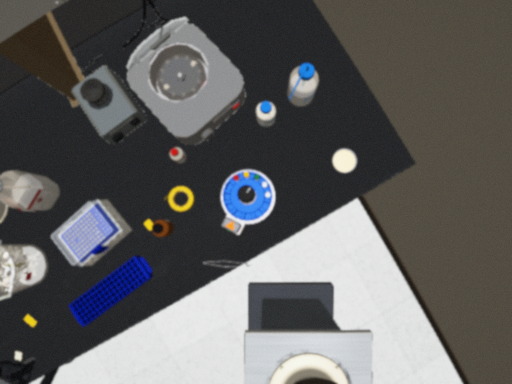

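The top view shows the carousel at about (247,196), the knob at its centre and the reader at about (232,225). I'll enlarge that area.

Run:
```python
from h import *
d=snap('top')
c=cv2.resize(d['image'][155:245,195:295],None,fx=8,fy=6.6667,interpolation=cv2.INTER_CUBIC) if 0 else cv2.resize(d['image'][165:240,200:300],None,fx=8,fy=8,interpolation=cv2.INTER_CUBIC)
cv2.imwrite('pics/c1.png',c)
for p in ((247,192,125),(247,196,60)): print(atz(d,*p[:2],p[2]), d['depth'][p[1],p[0]])
```

```text
[487.83061373 148.52081486 125.        ] 820.0974
[483.93744145 151.59611019  60.        ] 819.8907
```

View pics/c1.png

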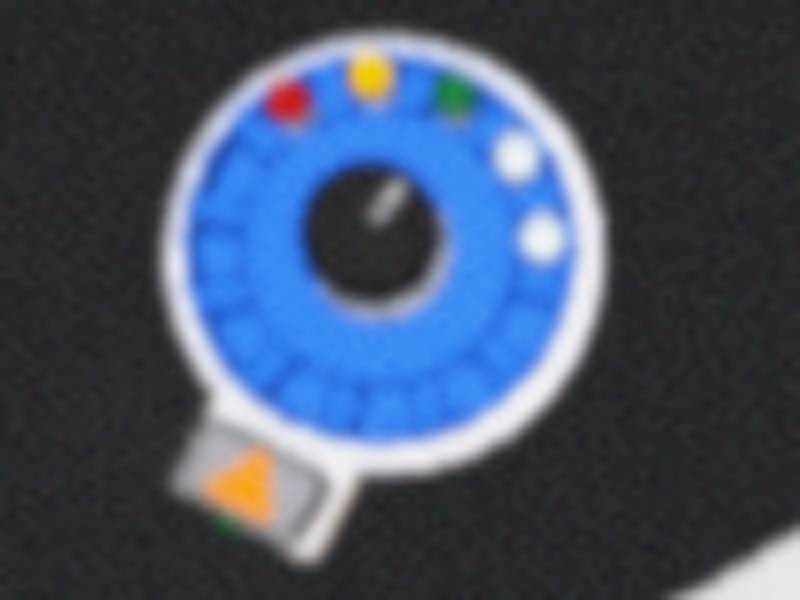

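Crop: knob centre (373,237), reader (250,488), caps red (289,101), yellow (371,76), green (455,95), and white (516,156) and (542,238).

Run:
```python
from h import *
d=snap('top')
g=lambda u,v,z: atz(d,200+(u+.5)/8-.5,165+(v+.5)/8-.5,z)[:2]
k=g(373,237,125);print('knob',k, 'tray',g(382,243,60),'base',g(383,253,34))
R=g(250,488,75);a0=np.arctan2(*(R-k)[::-1]);print('reader',R,np.hypot(*(R-k)),np.degrees(a0))
for n,u,v in (('r',289,101),('y',371,76),('g',455,95),('w',516,156),('w',542,238)):
    p=g(u,v,83)-k;a=np.arctan2(p[1],p[0]);print(n,p,np.hypot(*p),np.degrees(a),'clicks cw',np.degrees((a-a0)%(2*np.pi))/30)
print(g(405,187,125)-g(373,230,125))
s=arm.read_state()
from scipy.spatial.transform import Rotation as Ro
M=Ro.from_quat(s['ee_rot']).as_matrix();print(M)
P=s['position'];print('tool shift',M.T@(np.array([*k,180])-P))
d=snap('scene','scene1.png')
w=snap('wrist');print(w['hand_eye'])
```

```text
knob [483.05228249 150.26890864] tray [486.44073152 150.87268752] base [485.41934241 151.7813101 ]
reader [414.59626652 187.85726665] 78.0968039111558 151.22935189933438
r [42.50393694 26.45277654] 50.063300349355956 31.896507872028796 clicks cw 8.022238532423149
y [49.71869803  2.90379112] 49.80342294535192 3.342528987649346 clicks cw 7.070439236277166
g [ 44.21178778 -21.24377877] 49.05079321432976 -25.664300193889037 clicks cw 6.103544930225886
w [ 26.62537237 -38.75656705] 47.021079774017664 -55.51132564053756 clicks cw 5.108644082004269
w [  3.08702002 -46.20872705] 46.31172797422123 -86.17797760307515 clicks cw 4.086422349919683
[11.75312446 -8.66584038]
[[ 9.67178942e-01 -2.54096112e-01 -2.44901499e-04]
 [-2.54096214e-01 -9.67178085e-01 -1.29050723e-03]
 [ 9.10495071e-05  1.31037996e-03 -9.99999137e-01]]
tool shift [429.08962319 356.51133211  51.15673153]
[[ 5.57390581e-04 -9.47863509e-01 -3.18676101e-01  8.23979249e+01]
 [ 9.99999629e-01  3.18865277e-04  8.00654998e-04  3.60887593e-01]
 [-6.57296913e-04 -3.18676429e-01  9.47863335e-01 -1.42636957e+02]
 [ 0.00000000e+00  0.00000000e+00  0.00000000e+00  1.00000000e+00]]
```

View pics/scene1.png

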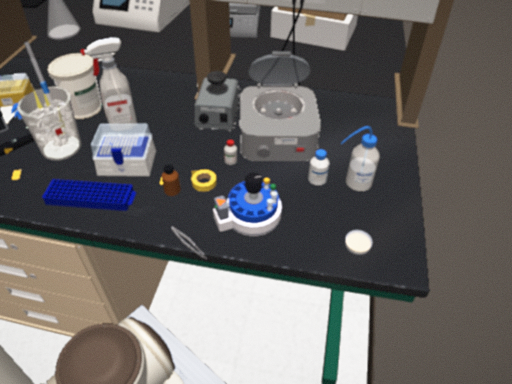

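The vials read 8.02, 7.07, 6.10, 5.11 and 4.09 clicks from the reader. Each is within 0.1 of a whole number, and the radii are about 48 mm. The red vial needs 8 clicks clockwise. The axis is at about (484.5, 150.6). Now I'll move above it.

play_rows:
  travel:
    - [0.01, 0.008, 0]
    - [0.02, 0.016, 0]
    - [0.03, 0.025, 0]
    - [0.03, 0.025, 0]
    - [0.03, 0.025, 0]
    - [0.03, 0.025, 0]
    - [0.03, 0.025, 0]
    - [0.03, 0.025, 0]
    - [0.03, 0.025, 0]
    - [0.03, 0.025, 0]
    - [0.03, 0.025, 0]
    - [0.03, 0.025, 0]
  rotation:
    - [0, 0, 0]
    - [0, 0, 0]
    - [0, 0, 0]
    - [0, 0, 0]
    - [0, 0, 0]
    - [0, 0, 0]
    - [0, 0, 0]
    - [0, 0, 0]
    - [0, 0, 0]
    - [0, 0, 0]
    - [0, 0, 0]
    - [0, 0, 0]
  grip: [1, 1, 1, 1, 1, 1, 1, 1, 1, 1, 1, 1]

```text
clock: 1.3
position: [408.8, 253.2, 231.7]
ee_rot: [0.992, -0.128, 0.0, -0.0]
contact_force: [1.3, 1.0, -1.0]
gripper_width: 85.7
```

play_rows:
  travel:
    - [0.03, 0.025, 0]
    - [0.03, 0.025, 0]
    - [0.025, 0.02, 0]
    - [0.014, 0.012, 0]
    - [0, 0, 0]
    - [0, 0, 0]
  rotation:
    - [0, 0, 0]
    - [0, 0, 0]
    - [0, 0, 0]
    - [0, 0, 0]
    - [0, 0, 0]
    - [0, 0, 0]
  grip: [1, 1, 1, 1, 1, 1]

```text
clock: 1.8
position: [483.2, 149.8, 231.2]
ee_rot: [0.992, -0.129, -0.0, 0.0]
contact_force: [-0.1, 0.3, 0.2]
gripper_width: 85.4
```

Run:
```python
from h import *
s=arm.read_state();print(s['clock'],s['joints'],s['position'],s['ee_rot'])
```

```text
1.8 [ 6.21893835e-01  1.81843831e-01 -2.78159031e-01 -2.28669737e-04
 -1.11109448e+00  6.89443650e-01] [483.1984476  149.80816636 231.19476726] [ 9.91590351e-01 -1.29416157e-01 -1.79919494e-04  2.79176210e-05]
```

play_rows:
  travel:
    - [0, 0, 0]
    - [0, 0, 0]
    - [0, 0, 0]
    - [0, 0, 0]
    - [0, 0, 0]
    - [0, 0, 0]
    - [0, 0, 0]
    - [0, 0, 0]
    - [0, 0, 0]
    - [0, 0, 0]
    - [0, 0, 0]
    - [0, 0, 0]
  rotation:
    - [0, 0, -0.12]
    - [0, 0, -0.12]
    - [0, 0, -0.12]
    - [0, 0, -0.12]
    - [0, 0, -0.12]
    - [0, 0, -0.12]
    - [0, 0, -0.12]
    - [0, 0, -0.12]
    - [0, 0, -0.12]
    - [0, 0, -0.12]
    - [0, 0, -0.12]
    - [0, 0, -0.12]
  grip: [1, 1, 1, 1, 1, 1, 1, 1, 1, 1, 1, 1]

```text
clock: 2.8
position: [482.3, 152.0, 231.5]
ee_rot: [0.828, 0.561, 0.0, -0.0]
contact_force: [0.7, -0.9, 0.6]
gripper_width: 85.3
```

play_rows:
  travel:
    - [0, 0, 0]
    - [0, 0, 0]
    - [0, 0, 0.02]
    - [0, 0, 0.02]
    - [0, 0, 0.02]
    - [0, 0, 0]
    - [0, 0, 0]
    - [0, 0, 0]
  rotation:
    - [0, 0, -0.12]
    - [0, 0, -0.12]
    - [0, 0, -0.12]
    - [0, 0, -0.12]
    - [0, 0, -0.12]
    - [0, 0, -0.1]
    - [0, 0, 0]
    - [0, 0, 0]
  grip: [1, 1, 1, 1, 1, 1, 1, 1]

```text
clock: 3.47
position: [483.0, 152.0, 171.7]
ee_rot: [0.589, 0.808, 0.0, 0.0]
contact_force: [0.8, 0.4, -0.1]
gripper_width: 85.1
```

Run:
```python
from h import *
from scipy.spatial.transform import Rotation as Ro
s=arm.read_state();print(s['clock'],s['joints'],s['position'])
w=snap('wrist','w1.png');H=np.array(w['hand_eye']);K=w['camera_matrix'];print(K,w['k1'])
M=Ro.from_quat(s['ee_rot']).as_matrix();print(M)
T=np.eye(4);T[:3,:3]=M;T[:3,3]=s['position'];C=np.linalg.inv(T@H)
print(pix(dict(R=C[:3,:3],t=C[:3,3],camera_matrix=K,k1=w['k1']),(484.5,150.5,125)))
```

```text
3.4667 [ 6.26076334e-01  2.38546419e-01 -3.67239001e-01  2.61144420e-04
 -9.64411798e-01  2.82686263e+00] [482.9799502  151.97185002 171.66153546]
[[284.91701383   0.         251.77611494]
 [  0.         284.91701383 186.66918371]
 [  0.           0.           1.        ]] -0.00840339905851758
[[-3.06482096e-01  9.51876227e-01  6.11231956e-04]
 [ 9.51876423e-01  3.06482045e-01  1.77183337e-04]
 [-1.86750139e-05  6.36120808e-04 -9.99999798e-01]]
(np.float64(253.01007786255823), np.float64(212.40322407677655))
```

View pics/w1.png

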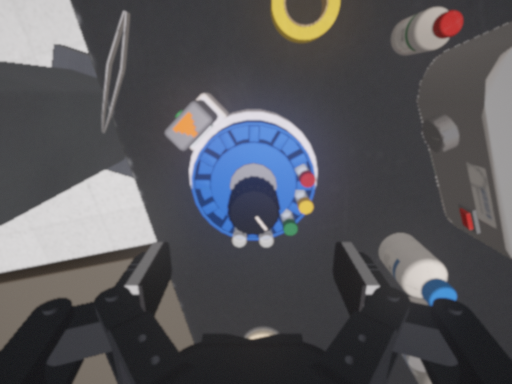

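The wrist view shows the knob top at about (254,208), the reader's arrow at (185,125) and the red cap at (307,180). I'll enlarge the knob.

Run:
```python
import cv2,numpy as np
a=cv2.imread('pics/w1.png')[155:255,195:320]
b=(255*(a/255.)**.5).astype(np.uint8)
cv2.imwrite('pics/w1c.png',cv2.resize(b,None,fx=6,fy=6,interpolation=cv2.INTER_CUBIC))
```

```text
(no output)
```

View pics/w1c.png

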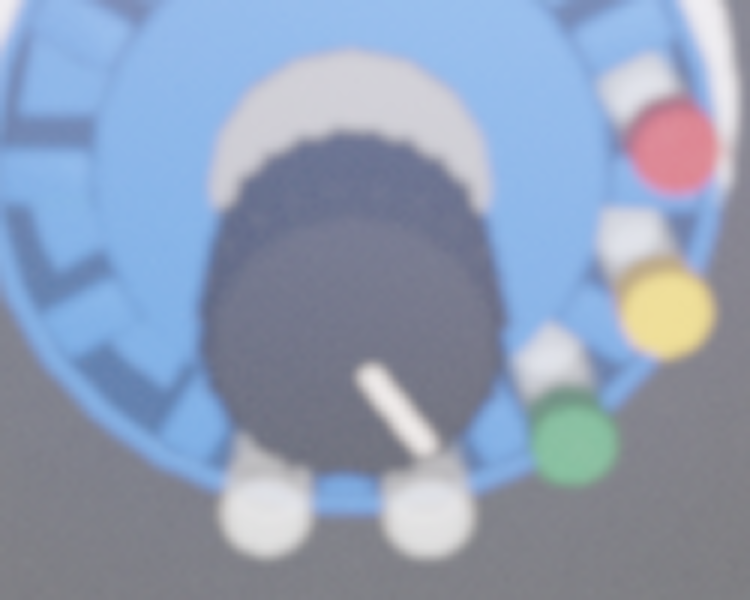

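The knob-top centre in the crop is (352,346), which is image pixel (253.2,212.2). The prediction from my axis estimate was (253.0,212.4), so the axis is confirmed. Next I descend and close.

play_rows:
  travel:
    - [-0.002, 0.001, 0.007]
    - [0, 0, 0.012]
    - [0, 0, 0.016]
    - [0, 0, 0.016]
    - [0, 0, 0.012]
    - [0, 0, 0.008]
    - [0, 0, 0.005]
    - [0, 0, 0]
    - [0, 0, 0]
    - [0, 0, 0]
  rotation:
    - [0, 0, 0]
    - [0, 0, 0]
    - [0, 0, 0]
    - [0, 0, 0]
    - [0, 0, 0]
    - [0, 0, 0]
    - [0, 0, 0]
    - [0, 0, 0]
    - [0, 0, 0]
    - [0, 0, 0]
  grip: [1, 1, 1, 1, 1, 1, 1, 1, 1, 1]

```text
clock: 4.35
position: [485.4, 149.9, 96.1]
ee_rot: [0.588, 0.809, 0.001, 0.0]
contact_force: [-0.1, 0.6, 0.6]
gripper_width: 85.6
```

play_rows:
  travel:
    - [0, 0, 0]
    - [0, 0, 0]
    - [0, 0, 0]
    - [0, 0, 0]
    - [0, 0, 0]
    - [0, 0, 0]
    - [0, 0, 0]
    - [0, 0, 0]
    - [0, 0, 0]
    - [0, 0, 0]
    - [0, 0, 0]
    - [0, 0, 0]
  rotation:
    - [0, 0, 0]
    - [0, 0, 0]
    - [0, 0, 0]
    - [0, 0, 0]
    - [0, 0, 0]
    - [0, 0, 0]
    - [0, 0, 0]
    - [0, 0, 0]
    - [0, 0, 0]
    - [0, 0, 0]
    - [0, 0, 0]
    - [0, 0, 0]
  grip: [0, 0, 0, 0, 0, 0, 0, 0, 0, 0, 0, 0]

```text
clock: 5.35
position: [484.9, 149.7, 95.9]
ee_rot: [0.588, 0.809, 0.0, 0.0]
contact_force: [-2.0, 0.4, 5.9]
gripper_width: 36.0
```

Run:
```python
from h import *
s=arm.read_state();print(s['clock'],s['joints'],s['position'],s['contact_force'],s['wrist_torque'],s['gripper_width'])
d=snap('scene')
cv2.imwrite('pics/s2.png',cv2.resize(d['image'][155:255,190:310],None,fx=6,fy=6,interpolation=cv2.INTER_CUBIC))
```

```text
5.35 [ 6.19826970e-01  3.34781754e-01 -4.58536410e-01  2.33286442e-04
 -7.77110251e-01  2.83419296e+00] [484.88984203 149.66119031  95.85361701] [-1.95832305  0.36740513  5.90866459] [-0.06297765  0.63667451 -0.00684542] 36.048202587128756
```

View pics/s2.png

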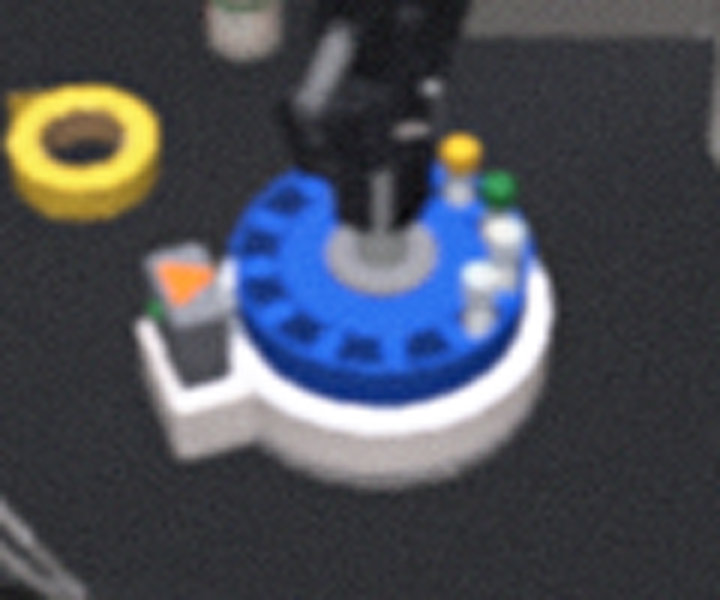

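The knob is gripped (width 36 mm) and the tray has not moved. I'll measure the tray angle from the cap colours in the scene camera, and start turning clockwise.

```bash
cat > tray.py <<'E'
from h import *
s=arm.read_state();print('t %.2f j6 %.3f pos %s F %s tz %.3f w %.1f'%(s['clock'],s['joints'][5],s['position'].round(1),s['contact_force'].round(1),s['wrist_torque'][2],s['gripper_width']))
yaw=np.degrees(2*np.arctan2(s['ee_rot'][1],s['ee_rot'][0]));print('yaw %.1f'%yaw)
c=np.array([484.5,150.5])
rd={'red':(0,8),'yellow':(27,33-0),'green':(55,80)}
for cam in ('scene','top'):
    d=snap(cam);hsv=cv2.cvtColor(d['image'],cv2.COLOR_BGR2HSV).astype(int)
    u0,v0=pix(d,(*c,80));m=np.zeros(hsv.shape[:2],np.uint8);cv2.circle(m,(int(u0),int(v0)),38 if cam=='scene' else 27,1,-1)
    h,S,V=hsv[...,0],hsv[...,1],hsv[...,2]
    for n,k in (('red',((h<6)|(h>172))&(S>140)&(V>70)),('yellow',(h>18)&(h<33)&(S>120)&(V>90)),('green',(h>45)&(h<85)&(S>80)&(V>35))):
        k=(k&(m>0)).astype(np.uint8)
        N,L,st,ce=cv2.connectedComponentsWithStats(k)
        for i in range(1,N):
            if st[i,4]>=5:
                p=atz(d,*ce[i],81)[:2]-c
                r=np.hypot(*p)
                if 38<r<58: print(cam,n,'area',st[i,4],'r %.0f  clicks to reader %.2f'%(r,((np.degrees(np.arctan2(p[1],p[0]))-151.2)%360)/30))
E
python3 tray.py
```

```text
t 5.40 j6 2.834 pos [484.9 149.7  95.8] F [-1.9  0.3  5.5] tz 0.007 w 36.2
yaw 107.9
scene yellow area 36 r 49  clicks to reader 7.11
scene green area 31 r 49  clicks to reader 6.11
```

play_rows:
  travel:
    - [0, 0, 0]
    - [0, 0, 0]
    - [0, 0, 0]
    - [0, 0, 0]
    - [0, 0, 0]
    - [0, 0, 0]
    - [0, 0, 0]
    - [0, 0, 0]
    - [0, 0, 0]
    - [0, 0, 0]
    - [0, 0, 0]
    - [0, 0, 0]
  rotation:
    - [0, 0, 0.02]
    - [0, 0, 0.05]
    - [0, 0, 0.07]
    - [0, 0, 0.07]
    - [0, 0, 0.07]
    - [0, 0, 0.07]
    - [0, 0, 0.07]
    - [0, 0, 0.07]
    - [0, 0, 0.05]
    - [0, 0, 0.02]
    - [0, 0, 0]
    - [0, 0, 0]
  grip: [0, 0, 0, 0, 0, 0, 0, 0, 0, 0, 0, 0]

```text
clock: 6.5
position: [484.5, 149.7, 95.9]
ee_rot: [0.789, 0.614, -0.0, -0.0]
contact_force: [-2.6, 0.3, 6.7]
gripper_width: 35.9
```

```bash
python3 tray.py
```

```text
t 6.50 j6 2.274 pos [484.5 149.7  95.9] F [-2.6  0.3  6.7] tz 0.006 w 35.9
yaw 75.8
scene red area 15 r 50  clicks to reader 6.98
scene yellow area 33 r 49  clicks to reader 6.08
scene green area 22 r 47  clicks to reader 4.96
```

One click done, and the red vial now reads 6.98. I'll go on 60 degrees.

play_rows:
  travel:
    - [0, 0, 0]
    - [0, 0, 0]
    - [0, 0, 0]
    - [0, 0, 0]
    - [0, 0, 0]
    - [0, 0, 0]
    - [0, 0, 0]
    - [0, 0, 0]
    - [0, 0, 0]
    - [0, 0, 0]
    - [0, 0, 0]
    - [0, 0, 0]
  rotation:
    - [0, 0, 0.02]
    - [0, 0, 0.05]
    - [0, 0, 0.07]
    - [0, 0, 0.07]
    - [0, 0, 0.07]
    - [0, 0, 0.07]
    - [0, 0, 0.07]
    - [0, 0, 0.06]
    - [0, 0, 0.03]
    - [0, 0, 0.01]
    - [0, 0, 0]
    - [0, 0, 0]
  grip: [0, 0, 0, 0, 0, 0, 0, 0, 0, 0, 0, 0]

```text
clock: 7.6
position: [484.1, 149.8, 95.8]
ee_rot: [0.92, 0.391, -0.0, -0.0]
contact_force: [-4.5, 0.6, 7.5]
gripper_width: 36.2
```

play_rows:
  travel:
    - [0, 0, 0]
    - [0, 0, 0]
    - [0, 0, 0]
    - [0, 0, 0]
    - [0, 0, 0]
    - [0, 0, 0]
    - [0, 0, 0]
    - [0, 0, 0]
    - [0, 0, 0]
    - [0, 0, 0]
    - [0, 0, 0]
    - [0, 0, 0]
  rotation:
    - [0, 0, 0.02]
    - [0, 0, 0.05]
    - [0, 0, 0.07]
    - [0, 0, 0.07]
    - [0, 0, 0.07]
    - [0, 0, 0.07]
    - [0, 0, 0.07]
    - [0, 0, 0.06]
    - [0, 0, 0.03]
    - [0, 0, 0.01]
    - [0, 0, 0]
    - [0, 0, 0]
  grip: [0, 0, 0, 0, 0, 0, 0, 0, 0, 0, 0, 0]

```text
clock: 8.6
position: [483.9, 150.1, 95.8]
ee_rot: [0.99, 0.141, -0.001, -0.0]
contact_force: [-5.5, 2.5, 7.9]
gripper_width: 36.2
```

```bash
python3 tray.py
```

```text
t 8.60 j6 1.234 pos [483.9 150.1  95.8] F [-5.5  2.5  7.9] tz 0.013 w 36.2
yaw 16.2
scene red area 23 r 47  clicks to reader 5.09
scene yellow area 22 r 47  clicks to reader 4.03
scene green area 18 r 48  clicks to reader 3.04
top yellow area 17 r 47  clicks to reader 4.06
top green area 10 r 47  clicks to reader 3.01
```

Three clicks done, five left.

play_rows:
  travel:
    - [0, 0, 0]
    - [0, 0, 0]
    - [0, 0, 0]
    - [0, 0, 0]
    - [0, 0, 0]
    - [0, 0, 0]
    - [0, 0, 0]
    - [0, 0, 0]
    - [0, 0, 0]
    - [0, 0, 0]
    - [0, 0, 0]
    - [0, 0, 0]
  rotation:
    - [0, 0, 0.02]
    - [0, 0, 0.05]
    - [0, 0, 0.07]
    - [0, 0, 0.07]
    - [0, 0, 0.07]
    - [0, 0, 0.07]
    - [0, 0, 0.07]
    - [0, 0, 0.06]
    - [0, 0, 0.03]
    - [0, 0, 0.01]
    - [0, 0, 0]
    - [0, 0, 0]
  grip: [0, 0, 0, 0, 0, 0, 0, 0, 0, 0, 0, 0]

```text
clock: 9.7
position: [483.9, 150.6, 95.8]
ee_rot: [0.993, -0.118, -0.001, -0.001]
contact_force: [-6.8, 5.3, 7.7]
gripper_width: 36.0
```

play_rows:
  travel:
    - [0, 0, 0]
    - [0, 0, 0]
    - [0, 0, 0]
    - [0, 0, 0]
    - [0, 0, 0]
    - [0, 0, 0]
    - [0, 0, 0]
    - [0, 0, 0]
    - [0, 0, 0]
    - [0, 0, 0]
    - [0, 0, 0]
    - [0, 0, 0]
  rotation:
    - [0, 0, 0.02]
    - [0, 0, 0.05]
    - [0, 0, 0.07]
    - [0, 0, 0.07]
    - [0, 0, 0.07]
    - [0, 0, 0.07]
    - [0, 0, 0.07]
    - [0, 0, 0.06]
    - [0, 0, 0.03]
    - [0, 0, 0.01]
    - [0, 0, 0]
    - [0, 0, 0]
  grip: [0, 0, 0, 0, 0, 0, 0, 0, 0, 0, 0, 0]

```text
clock: 10.7
position: [484.1, 150.9, 95.8]
ee_rot: [0.929, -0.369, -0.001, -0.001]
contact_force: [-6.3, 5.5, 7.1]
gripper_width: 36.2
```

```bash
python3 tray.py
```

```text
t 10.70 j6 0.194 pos [484.1 150.9  95.8] F [-6.3  5.5  7.1] tz -0.024 w 36.2
yaw -43.4
scene red area 17 r 50  clicks to reader 3.01
scene yellow area 23 r 48  clicks to reader 2.03
scene green area 17 r 49  clicks to reader 1.07
top yellow area 12 r 47  clicks to reader 1.96
top green area 10 r 48  clicks to reader 0.98
```

Five done, three left.

play_rows:
  travel:
    - [0, 0, 0]
    - [0, 0, 0]
    - [0, 0, 0]
    - [0, 0, 0]
    - [0, 0, 0]
    - [0, 0, 0]
    - [0, 0, 0]
    - [0, 0, 0]
    - [0, 0, 0]
    - [0, 0, 0]
    - [0, 0, 0]
    - [0, 0, 0]
  rotation:
    - [0, 0, 0.02]
    - [0, 0, 0.05]
    - [0, 0, 0.07]
    - [0, 0, 0.07]
    - [0, 0, 0.07]
    - [0, 0, 0.07]
    - [0, 0, 0.07]
    - [0, 0, 0.06]
    - [0, 0, 0.03]
    - [0, 0, 0.01]
    - [0, 0, 0]
    - [0, 0, 0]
  grip: [0, 0, 0, 0, 0, 0, 0, 0, 0, 0, 0, 0]

```text
clock: 11.8
position: [484.5, 151.2, 95.9]
ee_rot: [0.803, -0.596, -0.001, -0.001]
contact_force: [-5.8, 6.5, 5.2]
gripper_width: 36.3
```

play_rows:
  travel:
    - [0, 0, 0]
    - [0, 0, 0]
    - [0, 0, 0]
    - [0, 0, 0]
    - [0, 0, 0]
    - [0, 0, 0]
    - [0, 0, 0]
    - [0, 0, 0]
    - [0, 0, 0]
    - [0, 0, 0]
    - [0, 0, 0]
    - [0, 0, 0]
  rotation:
    - [0, 0, 0.02]
    - [0, 0, 0.05]
    - [0, 0, 0.07]
    - [0, 0, 0.07]
    - [0, 0, 0.07]
    - [0, 0, 0.07]
    - [0, 0, 0.07]
    - [0, 0, 0.06]
    - [0, 0, 0.03]
    - [0, 0, 0.01]
    - [0, 0, 0]
    - [0, 0, 0]
  grip: [0, 0, 0, 0, 0, 0, 0, 0, 0, 0, 0, 0]

```text
clock: 12.8
position: [484.9, 151.2, 95.9]
ee_rot: [-0.623, 0.782, 0.001, 0.001]
contact_force: [-3.4, 5.3, 5.9]
gripper_width: 36.1
```

```bash
python3 tray.py
```

```text
t 12.80 j6 -0.846 pos [484.9 151.2  95.9] F [-3.4  5.3  5.9] tz -0.005 w 36.1
yaw 257.1
scene red area 17 r 50  clicks to reader 1.06
scene yellow area 23 r 50  clicks to reader 0.07
scene green area 31 r 52  clicks to reader 11.07
top red area 12 r 47  clicks to reader 0.93
```

One click left. I'll take it in smaller steps: 20 degrees, then look.

play_rows:
  travel:
    - [0, 0, 0]
    - [0, 0, 0]
    - [0, 0, 0]
    - [0, 0, 0]
    - [0, 0, 0]
    - [0, 0, 0]
    - [0, 0, 0]
    - [0, 0, 0]
    - [0, 0, 0]
    - [0, 0, 0]
  rotation:
    - [0, 0, 0.02]
    - [0, 0, 0.05]
    - [0, 0, 0.07]
    - [0, 0, 0.07]
    - [0, 0, 0.07]
    - [0, 0, 0.05]
    - [0, 0, 0.02]
    - [0, 0, 0]
    - [0, 0, 0]
    - [0, 0, 0]
  grip: [0, 0, 0, 0, 0, 0, 0, 0, 0, 0]

```text
clock: 13.73
position: [485.2, 151.1, 95.9]
ee_rot: [-0.477, 0.879, 0.001, 0.001]
contact_force: [-3.1, 4.4, 5.1]
gripper_width: 36.3
```

```bash
python3 tray.py
```

```text
t 13.73 j6 -1.196 pos [485.2 151.1  95.9] F [-3.1  4.4  5.1] tz -0.040 w 36.3
yaw 237.0
scene red area 17 r 49  clicks to reader 0.44
scene yellow area 27 r 49  clicks to reader 11.43
scene green area 32 r 51  clicks to reader 10.46
top red area 10 r 48  clicks to reader 0.39
```

The tray is just past the half-way point, so a little more should snap it on.

play_rows:
  travel:
    - [0, 0, 0]
    - [0, 0, 0]
    - [0, 0, 0]
    - [0, 0, 0]
    - [0, 0, 0]
    - [0, 0, 0]
    - [0, 0, 0]
    - [0, 0, 0]
  rotation:
    - [0, 0, 0.02]
    - [0, 0, 0.03]
    - [0, 0, 0.02]
    - [0, 0, 0]
    - [0, 0, 0]
    - [0, 0, 0]
    - [0, 0, 0]
    - [0, 0, 0]
  grip: [0, 0, 0, 0, 0, 0, 0, 0]

```text
clock: 14.5
position: [485.2, 151.1, 95.9]
ee_rot: [-0.446, 0.895, 0.001, 0.001]
contact_force: [-2.6, 4.9, 4.8]
gripper_width: 35.8
```

```bash
python3 tray.py
```

```text
t 14.50 j6 -1.266 pos [485.2 151.1  95.9] F [-2.6  4.9  4.8] tz 0.023 w 35.8
yaw 233.0
scene red area 19 r 49  clicks to reader 11.97
scene yellow area 32 r 51  clicks to reader 10.99
scene green area 35 r 51  clicks to reader 10.04
top red area 9 r 48  clicks to reader 12.00
```

The tray clicked home and the red vial is at the reader (0.00 and 11.97). Now I let go and lift.

play_rows:
  travel:
    - [0, 0, 0]
    - [0, 0, 0]
    - [0, 0, 0]
    - [0, 0, 0]
    - [0, 0, 0]
    - [0, 0, 0]
    - [0, 0, 0]
    - [0, 0, 0]
    - [0, 0, 0]
    - [0, 0, 0]
    - [0, 0, 0]
    - [0, 0, 0]
  rotation:
    - [0, 0, 0]
    - [0, 0, 0]
    - [0, 0, 0]
    - [0, 0, 0]
    - [0, 0, 0]
    - [0, 0, 0]
    - [0, 0, 0]
    - [0, 0, 0]
    - [0, 0, 0]
    - [0, 0, 0]
    - [0, 0, 0]
    - [0, 0, 0]
  grip: [1, 1, 1, 1, 1, 1, 1, 1, 1, 1, 1, 1]

```text
clock: 15.6
position: [484.8, 149.6, 95.3]
ee_rot: [-0.446, 0.895, -0.0, -0.0]
contact_force: [0.1, 1.4, -0.4]
gripper_width: 85.1
```

play_rows:
  travel:
    - [0, 0, -0.005]
    - [0, 0, -0.01]
    - [0, 0, -0.02]
    - [0, 0, -0.025]
    - [0, 0, -0.025]
    - [0, 0, -0.02]
    - [0, 0, -0.01]
    - [0, 0, 0]
    - [0, 0, 0]
    - [0, 0, 0]
    - [0, 0, 0]
    - [0, 0, 0]
  rotation:
    - [0, 0, 0]
    - [0, 0, 0]
    - [0, 0, 0]
    - [0, 0, 0]
    - [0, 0, 0]
    - [0, 0, 0]
    - [0, 0, 0]
    - [0, 0, 0]
    - [0, 0, 0]
    - [0, 0, 0]
    - [0, 0, 0]
    - [0, 0, 0]
  grip: [1, 1, 1, 1, 1, 1, 1, 1, 1, 1, 1, 1]

```text
clock: 16.6
position: [484.3, 149.3, 209.0]
ee_rot: [-0.446, 0.895, -0.0, -0.001]
contact_force: [-0.2, 0.4, 0.3]
gripper_width: 85.6
```

```bash
python3 tray.py
python3 - <<'E'
from h import *
d=snap('scene')
cv2.imwrite('pics/s3.png',cv2.resize(d['image'][155:255,190:310],None,fx=6,fy=6,interpolation=cv2.INTER_CUBIC))
E
```

```text
t 16.60 j6 -1.266 pos [484.3 149.3 209. ] F [-0.2  0.4  0.3] tz -0.000 w 85.6
yaw 233.0
scene red area 17 r 49  clicks to reader 0.03
scene yellow area 33 r 51  clicks to reader 11.03
scene green area 34 r 51  clicks to reader 10.07
top red area 9 r 48  clicks to reader 12.00
```

View pics/s3.png

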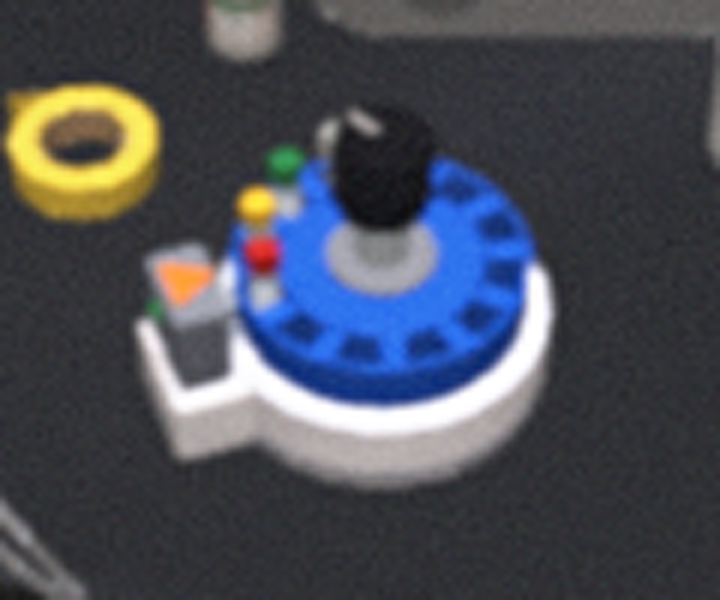

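The red vial (cap at about (262,252) in the crop) stands upright right at the reader's arrow (185,282), and the gripper is clear. I'm handing in.

```bash
python3 -c "
from bench import workorder; print(workorder.job_done())"
```

```text
the job is handed in; nothing more can be done
None
```

The red-capped vial now stands at the code reader. I turned the knob clockwise in a single grip through 8 clicks, checking the tray angle with the cameras as I went. Then I let go and lifted clear, and handed in at about 17 s of the 72 s allowed.

**Position:** after release the red vial read 0.03 clicks from the reader in the scene camera and 0.00 in the top camera. One click is about 25 mm, so both are well within the 8 mm limit. The tray read the same before and after I let go, to within 0.06 click.

**State:** the vial looks upright in the last picture, the gripper is open 114 mm above the knob grip height, and the contact force is about 0.5 N, which is sensor noise.

**Surroundings:** I saw no contact with the vials, the tray or the other things on the bench, but I did not measure the bystanders afterwards. No check failed or disagreed.

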